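# Engine parts into their kit nests

## Robot

A 6-joint arm with a two-finger parallel gripper is mounted at the origin on the work surface. World frame = base frame: x ahead of the robot, y to its left, z up, the work surface at z = 0. Lengths are in mm, angles in rad, forces in N, time in s.
With the tool pointing down it reaches from about 350 to 875 mm from the base axis. Payload 4.2 kg.
Tool frame: the origin (TCP) lies midway between the tips of the shut fingers; the grasp point (between the pads) lies 19 mm behind it (arm.hold_point_z is the distance from the TCP to the grasp point, in mm); z points along the fingers, y is the line along which they close (so a half turn about z gives the same grasp; the last joint's range is limited). The gripper opens to 85 mm and grips with 20 to 120 N. Pads are 22 mm wide; open, the fingers measure 114 mm over their backs; the gripper's body (76 mm by 85 mm) begins 54 mm behind the grasp point. The pads swing forward as they close: fully open they stand 13 mm farther back than shut.
Start: joints at [1.568, 0.385, 0.008, 0, -1.194, -0.259], TCP at [161.73, 603.691, 231.312] pointing down, gripper open.
Joint ranges: [-3.14, 3.14], [-1.21, 2.06], [-1.07, 1.41], [-3.16, 2.05], [-2.99, -0.16], [-3.1, 3.1]. Speed limits (rad/s): [2.79, 2.79, 3.14, 3.14, 3.14, 3.14].

## Interface

Orientations are given as a unit quaternion [x, y, z, w].
In Python, from bench import arm, vision gives the robot as it stands. The module is installed in compiled form; this text tells all that it offers.
- The arm moves only by the tool servo_tool, never from a script. Its argument "plan" is a list of rows, each a list of 7 numbers: the shift along the world's x, y, z each as a share of 300 mm, from -1 to 1, then the turn, a rotation vector about the world's x, y, z each as a share of 2 rad, from -1 to 1, then the opening, from 0 (shut) to 1 (fully open). A call has 1 to 20 rows; each row shifts and turns the commanded pose from where the row before left it; what a row does not reach is not made up. A row lasts 1/8 s, in which the tool goes at most 62.5 mm and 10.7 degrees, less where a joint would pass 70% of its speed; a pose out of reach is approached as far as the arm can. A call with a number of a shift or a turn outside -1 to 1 is refused whole. A call with a gripper value outside its range is refused whole. The fingers move at their own pace and stop on an object; the grip force is fixed at half the most. Time passes only in rows, so rows that do not move let the fingers close. It gives the time, the measured TCP pose, the force, the opening and the grip force at its end, in the units of the state.
- arm.read_state(): the state, without advancing time (a new reading comes with each control period).
- vision.get_image(name): name is "side" or "top"; returns a dict with "image" (420x560x3 uint8, red, green, blue), "z_map" (420x560 float32, mm along the optical axis (not along the pixel's ray), 0 where there is no reading), "K" (3x3 intrinsics, pixels), "world_to_cam" (4x4, takes a point from world to camera coordinates). Camera axes: x right, y down, z forward; pixel columns grow to the right and rows downward; lengths in mm; the calibration is good to about 2 mm. A picture is of the moment at which its call begins.
- arm.job_done(): hands the job in; it is judged then, once.
The state is a dict: "clock": time; "joints": joint angles; "joint_vel": joint speeds; "joint_efforts": joint torques, N m; "position": TCP position; "ee_rot": TCP orientation; "contact_force": force on the tool from outside, world axes, zero at the start; "wrist_torque": the same for the moment, N m; "gripper_width": finger opening in mm; "grasp_force": force on a finger pad.
Only numpy, scipy, OpenCV 4.12 (cv2) and the standard library are available. Lean on these libraries where they do the work, as an engineer would, in place of code of your own. Each camera call takes 0.05 s, during which the arm holds its last target. There are 200 camera calls.

## Task

Kit up the engine parts for the fitter: put the piston, the ball bearing, the valve and the connecting rod each home in the black nest that carries its own yellow outline - piston crown up, bearing flat down over the post, valve standing upright on its head, rod lying flat with its big end in the big round. Lower each part onto its nest rather than dropping it, and do not shift the micrometer or the little tub of brass screws.

Things in the scene. Friction and masses are not known exactly. Their poses are not given: they have to be found in the camera images.
- piston: Small-engine piston, bright aluminium: a plain cylinder 66 mm in diameter, 56 mm high, ring grooves near the top, standing crown up. Origin: centre of its underside; z up. About 0.32 kg. Grip it across the diameter 30 to 40 mm above its underside.
- bearing: Sealed ball bearing lying flat: steel ring 55 mm outside, 30 mm bore, 13 mm high, black seal between the races. Origin: centre of its underside; z up. About 0.12 kg. Grip it across its outside.
- valve: Engine valve, dark steel, standing on its head, stem up: head 42 mm in diameter, 5 mm thick at the edge, blending into the stem over the lowest 30 mm; stem 9 mm in diameter; 118 mm high overall. Origin: centre of the head's underside; z up. About 0.13 kg. Grip the stem 70 to 90 mm above the underside. Topples if knocked.
- conrod: Connecting rod, dark forged steel, lying flat, 153 mm long, 20 mm high. Origin: mid-length on its underside; x to the small end, z up. Big end: ring 56 mm outside, 40 bore, at x = -48.5 mm; small end: 30 outside, 19 bore, at x = +61.5. Grip the beam between (x -20 to +46, 18 mm wide, 3 to 17 mm above the underside) across its width. 0.38 kg, centre of mass near x = -9.
- piston_nest: Fixed black plate, 6 mm thick, yellow outline. Origin: centre of underside, z up, floor at z = 6 mm. Nest for the piston: plate 94 mm in diameter, yellow disc of 66 mm, round rim 8 mm high above the floor, 80 mm inside, 88 mm outside diameter.
- bearing_nest: Fixed black plate, 6 mm thick, yellow outline. Origin: centre of underside, z up, floor at z = 6 mm. Nest for the bearing: plate 68 mm in diameter, yellow ring 55 mm outside, 30 inside, no rim; in the middle an upright steel post 14 mm in diameter, 20 mm high above the floor, top tapered: the bearing goes over it.
- valve_nest: Fixed black plate, 6 mm thick, yellow outline. Origin: centre of underside, z up, floor at z = 6 mm. Nest for the valve: plate 68 mm in diameter, yellow disc of 42 mm, round rim 6 mm high above the floor, 56 mm inside, 64 mm outside diameter, no post.
- conrod_nest: Rod nest: fixed black keyhole plate 180 x 82 mm, 6 mm thick, yellow rod outline. Origin under mid-length of the rod outline, x to the small end, z up: rod home = same x, y, yaw, 6 mm higher. Rims 8 mm high above the floor, 4 thick: 70 mm inside diameter about x = -48.5, 44 about x = +61.5. Along the beam (x -22 to +45) no rim, plate 40 wide: room for fingers.
- screw_tub: Bystander, not to be shifted: small clear round tub of brass screws, 44 mm in diameter, 32 mm high, loose, standing among the parts. Origin: centre of its underside.
- micrometer: Bystander, not to be shifted: loose outside micrometer, green C-shaped frame and steel thimble, 16 mm high, lying to the left of the parts. It covers x = -45 to +110 and y = -45 to +15 mm of its own frame. Origin: middle of its frame, on the table.
Mind the look-alikes: they are no part of the job. What is shaped like the bearing but green or turquoise is not meant.

How it is judged (in metres and radians):
At the end, for the whole second after the job is handed in: All four parts rest, released and still, each on the floor of its own nest: its origin within 12 mm of the nest's origin horizontally and less than 10 mm above the nest's underside (6 mm when home), upright within 0.1 rad, and the rod within 0.2 rad of the direction of its nest (horizontal distance between piston and piston_nest below 0.012 m and z of piston in the frame of piston_nest below 0.01 m and angle between each of piston, bearing, valve, conrod's own z axis and vertical below 0.1 rad and linear speed of each of piston, bearing, valve, conrod below 0.02 m/s and angular speed of each of piston, bearing, valve, conrod below 0.1 rad/s and horizontal distance between bearing and bearing_nest below 0.012 m and z of bearing in the frame of bearing_nest below 0.01 m and horizontal distance between valve and valve_nest below 0.012 m and z of valve in the frame of valve_nest below 0.01 m and horizontal distance between conrod and conrod_nest below 0.012 m and z of conrod in the frame of conrod_nest below 0.01 m and angle between the x axis of conrod and the x axis of conrod_nest, either way round below 0.2 rad); the robot touches nothing.
It fails at once if a part is dropped or thrown: it flies free, touching nothing, faster than 0.7 m/s (a fall of about 25 mm) ((linear speed of piston above 0.7 m/s and contact force between piston and anything else below 0.01 N) or (linear speed of bearing above 0.7 m/s and contact force between bearing and anything else below 0.01 N) or (linear speed of valve above 0.7 m/s and contact force between valve and anything else below 0.01 N) or (linear speed of conrod above 0.7 m/s and contact force between conrod and anything else below 0.01 N)).
It fails at once if the tub of screws is shifted by more than 15 mm or knocked over (distance of screw_tub from where it was at the start of the episode above 0.015 m or angle between screw_tub's own z axis and vertical above 0.35 rad).
It fails at once if the micrometer is shifted by more than 15 mm or knocked over (distance of micrometer from where it was at the start of the episode above 0.015 m or angle between micrometer's own z axis and vertical above 0.35 rad).
It also fails if it takes over 120 s, if anything falls off the work surface, if the arm or the gripper's body presses on something with over 40 N, if the wrist force passes 120 N, or if a joint passes its speed limit or range.

## Working session

There is one attempt and no reset: what is moved stays moved. The work goes in short steps, Python scripts to look and compute and a tool call to move; the robot and the scene stay as the last step left them, time stands still between calls to the robot, and variables do not carry over. Pictures are saved under pics/ and viewed, at most 14 in all, crops included, and the job is handed in when it is done.

Besides the shell and the picture viewer there is one more tool, called after "Emit:" in YAML: its name, and indented under it one key for each argument. servo_tool: Moves the arm, as the interface text tells. Its arguments: {"type":"object","properties":{"plan":{"type":"array"}},"required":["plan"]}

```bash
mkdir -p pics; cat > h.py <<'E'
import numpy as np, cv2
from bench import arm, vision
def grab(n):
    d=vision.get_image(n); d['n']=n; return d
def save(d,f,box=None,s=1):
    im=d['image'][:,:,::-1]
    if box: im=im[box[1]:box[3],box[0]:box[2]]
    cv2.imwrite('pics/'+f,cv2.resize(im,None,fx=s,fy=s,interpolation=cv2.INTER_CUBIC))
def ray(d,u,v,z):
    W=d['world_to_cam'];R=W[:3,:3];c=-R.T@W[:3,3]
    r=R.T@np.linalg.inv(d['K'])@np.array([u,v,1.]);return c+r*(z-c[2])/r[2]
def cloud(d):
    v,u=np.mgrid[:420,:560];z=d['z_map'];K=d['K']
    p=np.stack([(u-K[0,2])/K[0,0]*z,(v-K[1,2])/K[1,1]*z,z],-1)
    W=d['world_to_cam'];p=(p-W[:3,3])@W[:3,:3];p[z==0]=np.nan;return p
E
python3 - <<'E'
from h import *
t=grab('top');s=grab('side');save(t,'t0.png',None,1.4);save(s,'s0.png',None,1.4)
for d in(t,s):
    W=d['world_to_cam'];print(d['K'].tolist(),(-W[:3,:3].T@W[:3,3]).round(),W[:3,:3].round(3).tolist())
print(arm.read_state(),arm.hold_point_z)
E
```

```text
[[388.0478610724421, 0.0, 283.90043158491477], [0.0, 388.0478610724421, 208.21647097712443], [0.0, 0.0, 1.0]] [ 448.   70. 1066.] [[-0.001, -1.0, 0.002], [-0.99, 0.001, -0.144], [0.144, -0.002, -0.99]]
[[389.9469320720305, 0.0, 283.8565077414175], [0.0, 389.9469320720305, 206.4441558957343], [0.0, 0.0, 1.0]] [ 127. -696.  599.] [[0.862, -0.507, 0.002], [-0.267, -0.458, -0.848], [0.431, 0.73, -0.53]]
{'clock': 0.1, 'joints': array([ 1.56756917e+00,  3.85480883e-01,  6.74849201e-03, -4.34539231e-04,
       -1.19400327e+00, -2.58590478e-01]), 'joint_vel': array([-0.00017037, -0.00157193,  0.00368914,  0.00150991, -0.00140341,
       -0.00035069]), 'joint_efforts': array([-1.58361859e-04, -3.93318343e+01,  1.88928705e+01,  4.19798568e+00,
       -2.59302993e-03,  1.43483753e-06]), 'position': array([161.62713241, 603.19239096, 230.32482663]), 'ee_rot': array([ 9.91432720e-01, -1.30614626e-01, -7.68341733e-05,  9.87487013e-04]), 'contact_force': array([ 0.39865714,  0.26265428, -0.60398264]), 'wrist_torque': array([-0.02171216, -0.00935199, -0.02205077]), 'grasp_force': 0.0, 'gripper_width': 85.58939377337931} 18.700000000000003
```

View pics/t0.png

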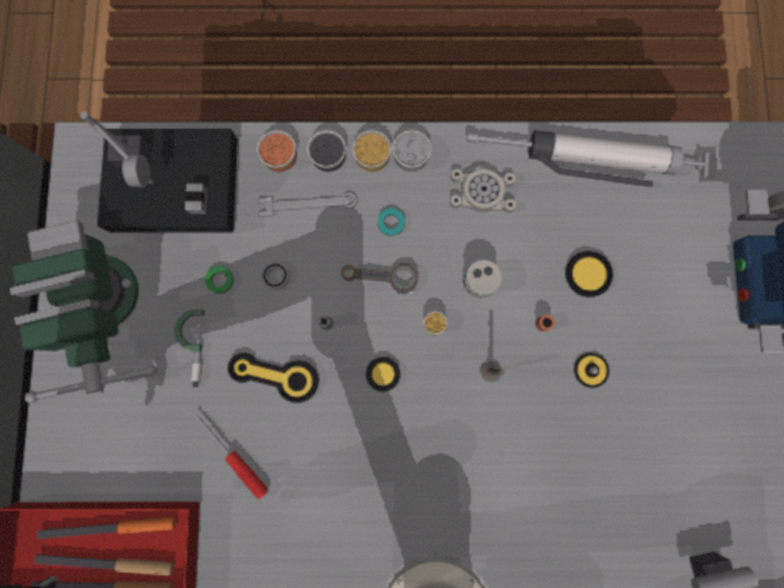

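View pics/s0.png

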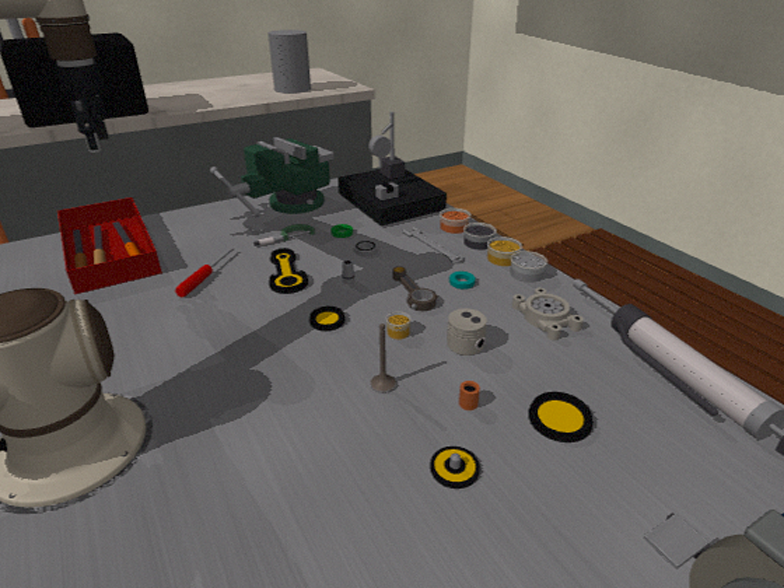

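The top view shows these candidates, at pixels in the 784x588 picture:
- **Bearing:** the steel/black ring at (275,275) fits. The look-alikes are the green ring (219,279), the turquoise ring (391,221), the orange bush (546,323) and the small grey bush (326,322).
- **Piston:** (483,277), against the flange (484,188).
- **Rod:** (380,275), against the wrench (308,203).
- **Valve:** foot at (490,370).
- **Nests:** piston (589,273), bearing (591,370), valve (383,374), rod (270,375) with its big end at (297,381).
- **Bystanders:** tub (435,323) and micrometer (190,340).

```bash
cat > m.py <<'E'
from h import *
t=grab('top');s=grab('side')
T=cloud(t);S=cloud(s)
# nests: yellow masks, centroid rays at z=6
for d in(t,s):
    hsv=cv2.cvtColor(d['image'],cv2.COLOR_RGB2HSV)
    m=cv2.inRange(hsv,(20,140,80),(33,255,255))
    cs,_=cv2.findContours(m,cv2.RETR_EXTERNAL,cv2.CHAIN_APPROX_NONE)
    for c in cs:
        if cv2.contourArea(c)<60: continue
        P=np.array([ray(d,*q,6)[:2] for q in c[:,0]],np.float32)
        (x,y),r=cv2.minEnclosingCircle(P);rc=cv2.minAreaRect(P)
        M=cv2.moments(P.reshape(-1,1,2))
        print(d['n'],'yellow px',c[:,0].mean(0).round(),'cent',round(M['m10']/M['m00'],1),round(M['m01']/M['m00'],1),'circ',np.round((x,y,r),1),'rect',np.round(rc[0],1),np.round(rc[1],1),round(rc[2],1))
print('floor z',np.nanmedian(T[250:300,330:420,2]),np.nanmedian(S[230:260,120:200,2]))
def seg(nm,px,zlo,zhi,R=110):
    p0=ray(t,px[0]/1.4,px[1]/1.4,zlo)[:2]
    for n,C in(('top',T),('side',S)):
        k=(C[...,2]>zlo)&(C[...,2]<zhi)&(np.hypot(C[...,0]-p0[0],C[...,1]-p0[1])<R)
        if k.sum()<4: print(nm,n,'few',k.sum());continue
        m=k.astype(np.uint8);_,lab,st,ce=cv2.connectedComponentsWithStats(m)
        i=1+np.argmin([np.hypot(*(np.nanmedian(C[lab==j][:,:2],0)-p0)) for j in range(1,lab.max()+1)])
        P=C[lab==i].astype(np.float32)
        (x,y),r=cv2.minEnclosingCircle(P[:,:2]);rc=cv2.minAreaRect(P[:,:2])
        print(nm,n,len(P),'mean',P[:,:2].mean(0).round(1),'circ',np.round((x,y,r),1),'rect',np.round(rc[0],1),np.round(rc[1],1),round(rc[2],1),'z',np.percentile(P[:,2],[5,50,95]).round(1))
if __name__=='__main__':
    seg('piston',(483,277),45,70,60);seg('bearing',(275,275),6,25,45);seg('conrod',(380,275),10,32,100)
    seg('valvehead',(490,370),3,12,40);seg('stem',(490,312),90,125,60);seg('tub',(435,323),20,45,40);seg('bush',(326,322),8,60,40)
    seg('orange',(546,323),20,70,40);seg('post',(592,369),15,30,25);seg('mic',(190,340),6,40,100);seg('green',(219,279),6,40,40)
E
python3 m.py
python3 - <<'E'
from h import *
t=grab('top');save(t,'c1.png',(140,130,450,300),2.5)
E
```

```text
top yellow px [273. 267.] cent 441.6 97.1 circ [441.6  97.3  21.7] rect [442.4  96.4] [40.6 40.1] 90.0
top yellow px [196. 268.] cent 436.1 296.2 circ [438.6 309.8  77.1] rect [433.6 310.4] [153.1  55.3] 82.9
top yellow px [422. 264.] cent 448.8 -307.0 circ [ 448.5 -306.9   28.3] rect [ 448.8 -307.9] [54.4 53.6] 90.0
top yellow px [421. 195.] cent 638.0 -311.6 circ [ 638.4 -311.5   34.2] rect [ 637.3 -311.1] [63.9 65.6] 87.3
side yellow px [325. 332.] cent 448.0 -304.3 circ [ 448.2 -304.3   28. ] rect [ 448.  -304.3] [51.9 55.3] 59.6
side yellow px [400. 297.] cent 637.9 -309.3 circ [ 638.1 -309.2   33.8] rect [ 637.7 -309.4] [63.4 67. ] 59.6
side yellow px [234. 227.] cent 441.9 100.1 circ [442.  100.   21.1] rect [441.8  99.5] [36.8 40.6] 59.7
side yellow px [204. 194.] cent 437.2 303.1 circ [439.  316.2  74.7] rect [445.6 313.6] [146.6  55.3] 68.7
side yellow px [360. 175.] cent 924.0 160.4 circ [922.1 159.8  32.9] rect [922.4 160. ] [49.8 64.6] 59.8
floor z 0.11673043254354451 1.336818772063239Traceback (most recent call last):
  File "m.py", line 27, in <module>
    seg('piston',(483,277),45,70,60);seg('bearing',(275,275),6,25,45);seg('conrod',(380,275),10,32,100)
    ~~~^^^^^^^^^^^^^^^^^^^^^^^^^^^^^
  File "m.py", line 24, in seg
    (x,y),r=cv2.minEnclosingCircle(P[:,:2]);rc=cv2.minAreaRect(P[:,:2])
            ~~~~~~~~~~~~~~~~~~~~~~^^^^^^^^^
cv2.error: OpenCV(4.12.0) /io/opencv/modules/imgproc/src/shapedescr.cpp:201: error: (-215:Assertion failed) count >= 0 && (depth == CV_32F || depth == CV_32S) in function 'minEnclosingCircle'
```

View pics/c1.png

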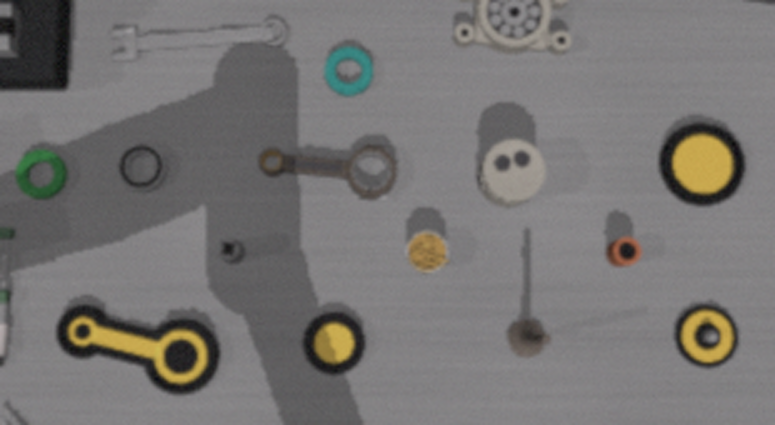

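The crop shows the steel ring with the black seal at (140,167), beside the green decoy (41,174) and the turquoise one (348,70). The rod is at (325,165), the piston at (513,170), and the valve's head at (525,337) with its stem leaning up-image by parallax.

```bash
sed -i 's/P\[:,:2\])/np.ascontiguousarray(P[:,:2]))/g' m.py; python3 m.py | grep -v yellow
python3 - <<'E'
from h import *
s=grab('side');save(s,'c2.png',(160,140,360,300),4)
t=grab('top');save(t,'c3.png',(140,170,240,230),7)
E
```

```text
floor z 0.040735686758719816 1.4033655035215145
piston top 495 mean [621.3 -92.7] circ [622.  -93.2  33.3] rect [621.5 -92.7] [64.8 64.5] 73.2 z [51.3 55.2 58.6]
piston side 442 mean [617.3 -97.4] circ [621.1 -93.1  35. ] rect [620.8 -92.4] [69.4 62.9] 53.1 z [48.  56.3 58.5]
bearing top 227 mean [633.  310.4] circ [633.4 310.5  27.4] rect [633.3 310.3] [54.2 52.2] 45.5 z [ 9.1 12.9 16. ]
bearing side 127 mean [629.8 306.8] circ [633.5 310.2  29.5] rect [632.7 310.3] [54.6 53. ] 45.4 z [ 6.8 13.2 15.6]
conrod top 432 mean [630.5  98.3] circ [629.4 106.3  75. ] rect [631.  106.1] [149.6  59.3] 84.6 z [13.1 18.3 22.8]
conrod side 358 mean [626.7  87.1] circ [629.1 104.8  76.9] rect [631.2 104.5] [153.7  58.8] 83.2 z [11.2 18.7 22.4]
valvehead top 135 mean [ 445.7 -107. ] circ [ 446.4 -110.5   21.9] rect [ 444.9 -108.8] [40.  40.2] 89.9 z [ 3.5  7.5 10.9]
valvehead side 145 mean [ 441.3 -115.7] circ [ 445.4 -108.6   24.3] rect [ 444.8 -108.8] [43.8 43.1] 31.2 z [ 3.6  7.8 10.9]
stem top few 0
stem side few 0
tub top 208 mean [538.1  -2.4] circ [537.2  -2.4  22.5] rect [537.8  -1.5] [41.
[... 596 characters left out ...]
.  31.4 36.5]
post top 26 mean [ 448.3 -303.7] circ [ 448.4 -304.5    7.1] rect [ 448.7 -304.1] [10.6 12.1] 0.1 z [17.3 23.6 26.6]
post side 54 mean [ 444.4 -307.9] circ [ 445.5 -306.3    6.7] rect [ 444.5 -307.1] [ 9.5 13.4] 38.3 z [16.5 23.6 27.8]
mic top 415 mean [500.7 468.1] circ [491.5 461.8  74.4] rect [491.4 476. ] [148.1  52.9] 0.2 z [ 8.6 13.8 18.1]
mic side 228 mean [499.6 465.2] circ [490.4 457.8  74.4] rect [491.  474.1] [ 57.3 148.7] 87.6 z [ 6.8 12.9 18. ]
green top 237 mean [624.6 421. ] circ [625.5 421.3  27.8] rect [625.  421.4] [53.5 52.5] 63.2 z [ 8.6 13.3 16. ]
green side 113 mean [622. 417.] circ [624.8 420.   29.2] rect [624.5 419.9] [54.2 51.8] 32.2 z [ 6.9 13.7 16. ]
```

View pics/c3.png

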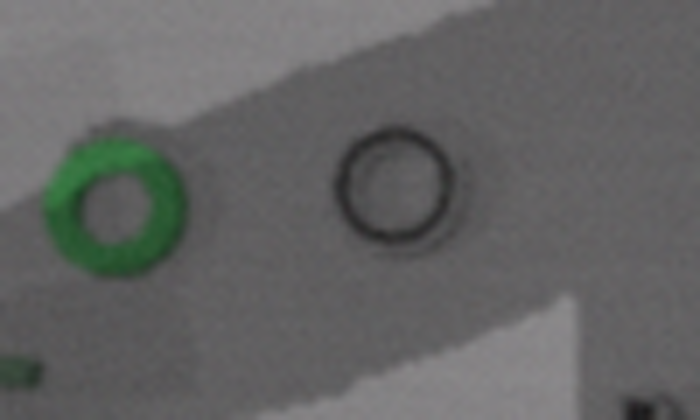

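```bash
cat > m2.py <<'E'
from h import *
t=grab('top');s=grab('side')
for d in(t,s):
    hsv=cv2.cvtColor(d['image'],cv2.COLOR_RGB2HSV)
    m=cv2.inRange(hsv,(20,110,60),(33,255,255))
    cs,h=cv2.findContours(m,cv2.RETR_CCOMP,cv2.CHAIN_APPROX_NONE)
    for c,q in zip(cs,h[0]):
        if q[3]<0: continue
        P=np.array([ray(d,*k,6)[:2] for k in c[:,0]],np.float32)
        if P[:,0].max()>500 or P[:,1].min()<200: continue
        (x,y),r=cv2.minEnclosingCircle(P);print(d['n'],'nest hole',len(P),np.round((x,y,r),1))
    # rim circles from height: rim tops z 14 around nest
    C=cloud(d)
    k=(C[...,2]>13)&(C[...,2]<35)&(abs(C[...,0]-631)<45)&(abs(C[...,1]-105)<95)
    P=C[k];print(d['n'],'rod n',len(P))
    for nm,P2,r in(('big',P[P[:,1]<77],28),('small',P[P[:,1]>157],15)):
        (x,y),R=cv2.minEnclosingCircle(np.ascontiguousarray(P2[:,:2],dtype=np.float32));print(d['n'],nm,np.round((x,y,R),1))
    b=P[(P[:,1]>85)&(P[:,1]<150)];print('beam fit dx/dy',np.polyfit(b[:,1]-105,b[:,0],1).round(3))
    k=(C[...,2]>60)&(C[...,2]<125)&(np.hypot(C[...,0]-445,C[...,1]+109)<25);print('stem',k.sum(),C[k].mean(0) if k.any() else 0)
    k=(C[...,2]>10.5)&(C[...,2]<22)&(abs(C[...,0]-437)<70)&(abs(C[...,1]-303)<120);P=C[k]
    print('nest rims',k.sum())
    for nm,P2 in(('big',P[P[:,1]<285]),('small',P[P[:,1]>335])):
        if len(P2)>5:
            (x,y),R=cv2.minEnclosingCircle(np.ascontiguousarray(P2[:,:2],dtype=np.float32));print(nm,np.round((x,y,R),1))
E
python3 m2.py
```

```text
top nest hole 37 [428.1 262.4  19.4]
top nest hole 14 [454.6 369.6   8.2]
top rod n 415
top big [626.5  52.6  31.4]
top small [638.3 167.3  14.4]
beam fit dx/dy [1.11000e-01 6.31576e+02]
stem 26 [ 445.55454787 -108.32222441  103.21607456]
nest rims 199
big [426.8 263.1  39.5]
small [453.1 367.2  29.3]
side nest hole 29 [429.6 266.6  23.2]
side nest hole 11 [456.9 375.4  11.1]
side rod n 320
side big [624.3  54.4  31.3]
side small [637.1 167.1  14.7]
beam fit dx/dy [9.10000e-02 6.29012e+02]
stem 95 [ 443.21867461 -112.61165479   92.15656662]
nest rims 140
big [425.8 260.7  39.9]
small [453.6 370.9  28. ]
```

Everything checks out against the given sizes: piston 65 mm wide and 56 high, bearing 54 wide and 13 high, and the rod nest's holes 110 mm apart. I'll start with the bearing at (633,310).

Emit:
servo_tool:
  plan:
    - [0.131, -0.0814, -0.02, 0, 0, 0, 1]
    - [0.131, -0.0814, -0.02, 0, 0, 0, 1]
    - [0.131, -0.0814, -0.02, 0, 0, 0, 0.85]
    - [0.131, -0.0814, -0.02, 0, 0, 0, 0.85]
    - [0.131, -0.0814, -0.02, 0, 0, 0, 0.85]
    - [0.131, -0.0814, -0.02, 0, 0, 0, 0.85]
    - [0.131, -0.0814, -0.02, 0, 0, 0, 0.85]
    - [0.131, -0.0814, -0.02, 0, 0, 0, 0.85]
    - [0.131, -0.0814, -0.02, 0, 0, 0, 0.85]
    - [0.131, -0.0814, -0.02, 0, 0, 0, 0.85]
    - [0.131, -0.0814, -0.02, 0, 0, 0, 0.85]
    - [0.131, -0.0814, -0.02, 0, 0, 0, 0.85]
    - [0, 0, 0, 0, 0, 0, 0.85]
    - [0, 0, 0, 0, 0, 0, 0.85]
    - [0, 0, 0, 0, 0, 0, 0.85]

```text
clock: 2.42
position: [632.6, 311.5, 159.8]
ee_rot: [0.992, -0.13, 0.0, -0.0]
contact_force: [0.1, -0.2, 0.6]
gripper_width: 72.5
grasp_force: 0.0
```

Emit:
servo_tool:
  plan:
    - [0.002, -0.004, -0.11, 0, 0, 0, 0.82]
    - [0, 0, -0.11, 0, 0, 0, 0.82]
    - [0, 0, -0.11, 0, 0, 0, 0.82]
    - [0, 0, -0.1, 0, 0, 0, 0.82]
    - [0, 0, -0.04, 0, 0, 0, 0.82]
    - [0, 0, -0.02, 0, 0, 0, 0.82]
    - [0, 0, -0.02, 0, 0, 0, 0.82]
    - [0, 0, 0, 0, 0, 0, 0.82]
    - [0, 0, 0, 0, 0, 0, 0.82]
    - [0, 0, 0, 0, 0, 0, 0.82]

```text
clock: 3.68
position: [634.2, 309.6, 6.9]
ee_rot: [0.991, -0.131, 0.0, -0.0]
contact_force: [0.7, 0.3, -0.5]
gripper_width: 70.0
grasp_force: 0.0
```

```bash
python3 - <<'E'
from h import *
s=grab('side');save(s,'b1.png',(220,120,320,195),7)
E
```

```text
(no output)
```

View pics/b1.png

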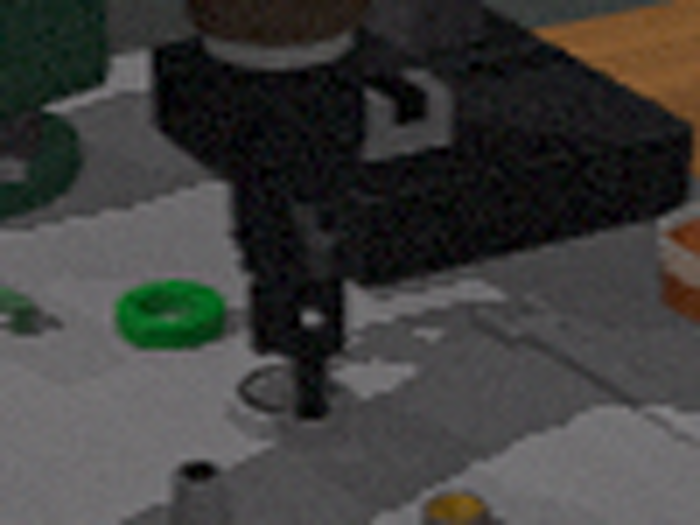

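The near finger, at crop (312,400), stands just outside the bearing ring at (270,392), so the straddle is right. Next I go down 7 mm and close.

Emit:
servo_tool:
  plan:
    - [-0.002, 0.002, -0.015, 0, 0, 0, 0.82]
    - [0, 0, -0.01, 0, 0, 0, 0.82]
    - [0, 0, 0, 0, 0, 0, 0.5]
    - [0, 0, 0, 0, 0, 0, 0.5]
    - [0, 0, 0, 0, 0, 0, 0.5]
    - [0, 0, 0, 0, 0, 0, 0.5]
    - [0, 0, 0, 0, 0, 0, 0.5]
    - [0, 0, 0, 0, 0, 0, 0.5]

```text
clock: 4.72
position: [633.5, 310.2, -1.1]
ee_rot: [0.991, -0.13, 0.0, -0.0]
contact_force: [-1.0, 1.0, 1.3]
gripper_width: 52.2
grasp_force: 62.9
```

Emit:
servo_tool:
  plan:
    - [0, 0, 0.03, 0, 0, 0, 0.5]
    - [0, 0, 0.08, 0, 0, 0, 0.5]
    - [0, 0, 0.1, 0, 0, 0, 0.5]
    - [0, 0, 0.12, 0, 0, 0, 0.5]
    - [0, 0, 0.12, 0, 0, 0, 0.5]
    - [0, 0, 0.12, 0, 0, 0, 0.5]
    - [0, 0, 0, 0, 0, 0, 0.5]
    - [0, 0, 0, 0, 0, 0, 0.5]

```text
clock: 5.72
position: [632.5, 309.6, 168.9]
ee_rot: [0.991, -0.131, -0.001, 0.0]
contact_force: [0.0, -0.1, -0.9]
gripper_width: 52.3
grasp_force: 62.9
```

```bash
python3 - <<'E'
from h import *
s=grab('side');save(s,'b2.png',(210,60,330,150),6)
print(arm.read_state())
E
```

```text
{'clock': 5.775, 'joints': array([ 6.83791020e-01,  5.63329256e-01,  1.42628120e-01, -8.27667517e-04,
       -1.15326081e+00,  6.25125574e-01]), 'joint_vel': array([-1.64851486e-04,  1.20460925e-02, -3.57696690e-03,  5.05712676e-03,
        8.89269910e-04,  1.37174107e-05]), 'joint_efforts': array([ 7.03126370e-04, -4.93368173e+01,  1.94145566e+01,  4.35998619e+00,
        7.25391990e-03, -1.17559434e-06]), 'position': array([632.33896269, 309.47097736, 168.13025713]), 'ee_rot': array([ 9.91416301e-01, -1.30732817e-01, -1.36093050e-03,  8.92215448e-04]), 'contact_force': array([ 0.61780161, -0.2091524 , -2.20295222]), 'wrist_torque': array([-0.06268801, -0.02795479,  0.02405459]), 'grasp_force': 62.86910209804773, 'gripper_width': 52.25181318804635}
```

View pics/b2.png

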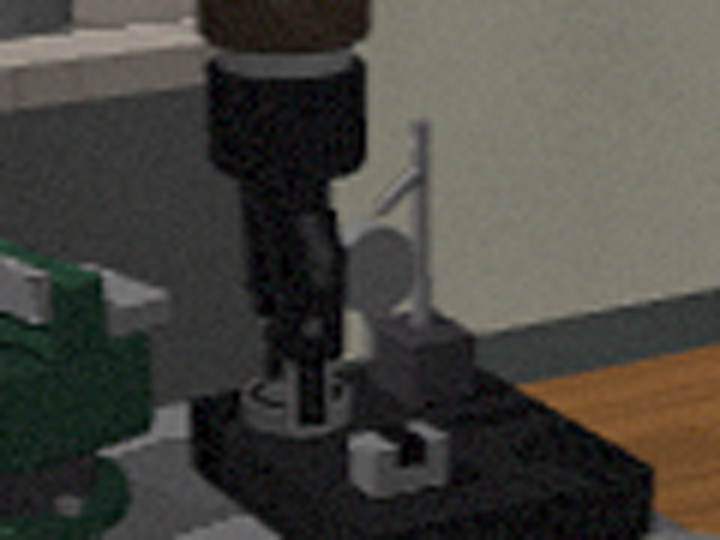

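The bearing is held flat in the fingers at crop (298,400). Now I carry it to its nest.

Emit:
servo_tool:
  plan:
    - [-0.0438, -0.1464, 0, 0, 0, 0, 0.5]
    - [-0.0438, -0.1464, 0, 0, 0, 0, 0.5]
    - [-0.0438, -0.1464, 0, 0, 0, 0, 0.5]
    - [-0.0438, -0.1464, 0, 0, 0, 0, 0.5]
    - [-0.0438, -0.1464, 0, 0, 0, 0, 0.5]
    - [-0.0438, -0.1464, 0, 0, 0, 0, 0.5]
    - [-0.0438, -0.1464, 0, 0, 0, 0, 0.5]
    - [-0.0438, -0.1464, 0, 0, 0, 0, 0.5]
    - [-0.0438, -0.1464, 0, 0, 0, 0, 0.5]
    - [-0.0438, -0.1464, 0, 0, 0, 0, 0.5]
    - [-0.0438, -0.1464, 0, 0, 0, 0, 0.5]
    - [-0.0438, -0.1464, 0, 0, 0, 0, 0.5]
    - [-0.0438, -0.1464, 0, 0, 0, 0, 0.5]
    - [-0.0438, -0.1464, 0, 0, 0, 0, 0.5]
    - [0, 0, 0, 0, 0, 0, 0.5]
    - [0, 0, 0, 0, 0, 0, 0.5]
    - [0, 0, 0, 0, 0, 0, 0.5]
    - [0, 0, 0, 0, 0, 0, 0.5]

```text
clock: 8.02
position: [449.7, -303.9, 169.8]
ee_rot: [0.992, -0.13, -0.0, -0.0]
contact_force: [-0.5, -0.3, -0.8]
gripper_width: 52.4
grasp_force: 63.0
```

Emit:
servo_tool:
  plan:
    - [-0.003, -0.004, -0.1, 0, 0, 0, 0.5]
    - [0, 0, -0.12, 0, 0, 0, 0.5]
    - [0, 0, -0.12, 0, 0, 0, 0.5]
    - [0, 0, -0.08, 0, 0, 0, 0.5]
    - [0, 0, -0.03, 0, 0, 0, 0.5]
    - [0, 0, 0, 0, 0, 0, 0.5]
    - [0, 0, 0, 0, 0, 0, 0.5]
    - [0, 0, 0, 0, 0, 0, 0.5]

```text
clock: 9.02
position: [449.2, -306.2, 35.9]
ee_rot: [0.991, -0.13, 0.001, 0.0]
contact_force: [0.7, 0.6, -1.3]
gripper_width: 52.4
grasp_force: 63.0
```

```bash
python3 - <<'E'
from h import *
s=grab('side');save(s,'b3.png',(265,250,385,340),6)
print(arm.read_state()['position'])
E
```

```text
[ 449.02953263 -306.19200996   35.76441132]
```

View pics/b3.png

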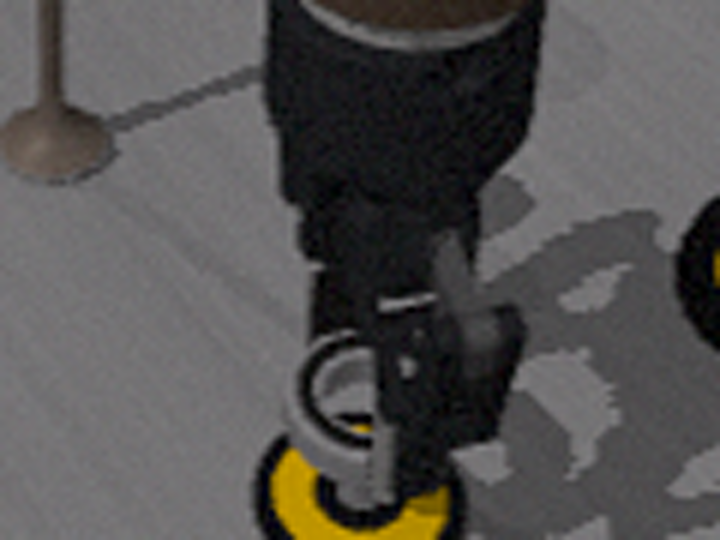

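The bearing hangs over the yellow ring, with its bore near crop (355,395) straight above the post at (360,485). I lower it.

Emit:
servo_tool:
  plan:
    - [0, 0.002, -0.03, 0, 0, 0, 0.5]
    - [0, 0, -0.03, 0, 0, 0, 0.5]
    - [0, 0, -0.02, 0, 0, 0, 0.5]
    - [0, 0, -0.013, 0, 0, 0, 0.5]
    - [0, 0, 0, 0, 0, 0, 0.5]
    - [0, 0, 0, 0, 0, 0, 0.5]

```text
clock: 9.82
position: [448.6, -305.5, 7.1]
ee_rot: [0.991, -0.13, 0.0, 0.0]
contact_force: [-0.2, -0.8, -1.7]
gripper_width: 52.4
grasp_force: 63.0
```

Bearing underside is about 2 mm above the floor; a touch more, then open gently and rise.

Emit:
servo_tool:
  plan:
    - [0, 0, -0.005, 0, 0, 0, 0.5]
    - [0, 0, -0.003, 0, 0, 0, 0.5]
    - [0, 0, 0, 0, 0, 0, 0.5]
    - [0, 0, 0, 0, 0, 0, 0.85]
    - [0, 0, 0, 0, 0, 0, 0.85]
    - [0, 0, 0, 0, 0, 0, 0.85]
    - [0, 0, 0, 0, 0, 0, 0.85]
    - [0, 0, 0.03, 0, 0, 0, 0.85]
    - [0, 0, 0.08, 0, 0, 0, 0.85]
    - [0, 0, 0.12, 0, 0, 0, 0.85]
    - [0, 0, 0.2, 0, 0, 0, 1]
    - [0, 0, 0.15, 0, 0, 0, 1]
    - [0, 0, 0.08, 0, 0, 0, 1]
    - [0, 0, 0, 0, 0, 0, 1]

```text
clock: 11.58
position: [449.5, -305.8, 205.4]
ee_rot: [0.991, -0.13, 0.003, 0.001]
contact_force: [0.2, 0.2, -1.3]
gripper_width: 85.3
grasp_force: 0.0
```

```bash
cat > chk.py <<'E'
from m import *
import sys
E
python3 - <<'E'
from h import *
for n in('side','top'):
    d=grab(n);C=cloud(d)
    k=(C[...,2]>14)&(C[...,2]<24)&(np.hypot(C[...,0]-448,C[...,1]+305)<40)&(np.hypot(C[...,0]-448,C[...,1]+305)>9)
    P=np.ascontiguousarray(C[k][:,:2],dtype=np.float32);print(n,len(P),cv2.minEnclosingCircle(P),np.median(C[k][:,2]))
print(arm.read_state()['position'])
E
```

```text
side 453 ((448.1943054199219, -304.906005859375), 28.070411682128906) 19.930988632232967
top 0 ((0.0, 0.0), 0.0) nan
[ 447.87374918 -305.05092664  202.0799317 ]
  return _methods._mean(a, axis=axis, dtype=dtype,
  ret = ret.dtype.type(ret / rcount)
```

The bearing is home: centre (448.2,-304.9), top at 19.9 mm where 19 is expected. Piston next.

Emit:
servo_tool:
  plan:
    - [0.0723, 0.0883, -0.025, 0, 0, 0, 1]
    - [0.0723, 0.0883, -0.025, 0, 0, 0, 1]
    - [0.0723, 0.0883, -0.025, 0, 0, 0, 1]
    - [0.0723, 0.0883, -0.025, 0, 0, 0, 1]
    - [0.0723, 0.0883, -0.025, 0, 0, 0, 1]
    - [0.0723, 0.0883, -0.025, 0, 0, 0, 1]
    - [0.0723, 0.0883, -0.025, 0, 0, 0, 1]
    - [0.0723, 0.0883, -0.025, 0, 0, 0, 1]
    - [0, 0, 0, 0, 0, 0, 1]
    - [0, 0, 0, 0, 0, 0, 1]
    - [0, 0, 0, 0, 0, 0, 1]

```text
clock: 13.05
position: [621.3, -94.3, 142.3]
ee_rot: [0.991, -0.131, -0.0, 0.0]
contact_force: [-1.0, 0.9, -0.9]
gripper_width: 85.1
grasp_force: 0.0
```

Emit:
servo_tool:
  plan:
    - [0, 0.004, -0.1, 0, 0, 0, 1]
    - [0, 0, -0.1, 0, 0, 0, 1]
    - [0, 0, -0.06, 0, 0, 0, 1]
    - [0, 0, -0.06, 0, 0, 0, 1]
    - [0, 0, -0.05, 0, 0, 0, 1]
    - [0, 0, -0.04, 0, 0, 0, 1]
    - [0, 0, -0.03, 0, 0, 0, 1]
    - [0, 0, 0, 0, 0, 0, 1]
    - [0, 0, 0, 0, 0, 0, 1]
    - [0, 0, 0, 0, 0, 0, 0.6]
    - [0, 0, 0, 0, 0, 0, 0.6]
    - [0, 0, 0, 0, 0, 0, 0.6]
    - [0, 0, 0, 0, 0, 0, 0.6]
    - [0, 0, 0, 0, 0, 0, 0.6]

```text
clock: 14.8
position: [622.7, -92.5, 11.7]
ee_rot: [0.991, -0.13, 0.001, 0.0]
contact_force: [-1.0, -0.4, 5.9]
gripper_width: 65.0
grasp_force: 66.8
```

Emit:
servo_tool:
  plan:
    - [0, 0, 0.02, 0, 0, 0, 0.6]
    - [0, 0, 0.05, 0, 0, 0, 0.6]
    - [0, 0, 0.08, 0, 0, 0, 0.6]
    - [0, 0, 0.05, 0, 0, 0, 0.6]
    - [0.0064, -0.0907, 0, 0, 0, 0, 0.6]
    - [0.0064, -0.0907, 0, 0, 0, 0, 0.6]
    - [0.0064, -0.0907, 0, 0, 0, 0, 0.6]
    - [0.0064, -0.0907, 0, 0, 0, 0, 0.6]
    - [0.0064, -0.0907, 0, 0, 0, 0, 0.6]
    - [0.0064, -0.0907, 0, 0, 0, 0, 0.6]
    - [0.0064, -0.0907, 0, 0, 0, 0, 0.6]
    - [0.0064, -0.0907, 0, 0, 0, 0, 0.6]
    - [0, 0, 0, 0, 0, 0, 0.6]
    - [0, 0, 0, 0, 0, 0, 0.6]
    - [0, 0, 0, 0, 0, 0, 0.6]

```text
clock: 16.68
position: [637.3, -309.0, 70.5]
ee_rot: [0.992, -0.13, -0.0, -0.0]
contact_force: [-0.5, 0.0, -3.6]
gripper_width: 65.0
grasp_force: 67.3
```

Emit:
servo_tool:
  plan:
    - [0.002, -0.004, -0.04, 0, 0, 0, 0.6]
    - [0, 0, -0.05, 0, 0, 0, 0.6]
    - [0, 0, -0.04, 0, 0, 0, 0.6]
    - [0, 0, -0.025, 0, 0, 0, 0.6]
    - [0, 0, -0.015, 0, 0, 0, 0.6]
    - [0, 0, 0, 0, 0, 0, 0.6]
    - [0, 0, 0, 0, 0, 0, 0.6]
    - [0, 0, 0, 0, 0, 0, 0.6]

```text
clock: 17.68
position: [638.3, -311.3, 20.1]
ee_rot: [0.991, -0.131, 0.001, 0.0]
contact_force: [0.8, -0.7, -3.5]
gripper_width: 65.0
grasp_force: 67.3
```

Emit:
servo_tool:
  plan:
    - [0, 0.002, -0.004, 0, 0, 0, 0.6]
    - [0, 0, -0.004, 0, 0, 0, 0.6]
    - [0, 0, 0, 0, 0, 0, 0.6]
    - [0, 0, 0, 0, 0, 0, 0.6]

```text
clock: 18.18
position: [638.0, -310.5, 17.7]
ee_rot: [0.991, -0.13, 0.0, 0.0]
contact_force: [-2.3, 0.9, 2.0]
gripper_width: 64.8
grasp_force: 67.6
```

Contact felt (the force rose by 5.5 N), so I release and rise.

Emit:
servo_tool:
  plan:
    - [0, 0, 0, 0, 0, 0, 1]
    - [0, 0, 0, 0, 0, 0, 1]
    - [0, 0, 0, 0, 0, 0, 1]
    - [0, 0, 0, 0, 0, 0, 1]
    - [0, 0, 0.03, 0, 0, 0, 1]
    - [0, 0, 0.07, 0, 0, 0, 1]
    - [0, 0, 0.12, 0, 0, 0, 1]
    - [0, 0, 0.2, 0, 0, 0, 1]
    - [0, 0, 0.2, 0, 0, 0, 1]
    - [0, 0, 0.1, 0, 0, 0, 1]
    - [-0.06, 0.1, 0, 0, 0, 0, 0.6]
    - [-0.06, 0.1, 0, 0, 0, 0, 0.6]
    - [0, 0, 0, 0, 0, 0, 0.6]
    - [0, 0, 0, 0, 0, 0, 0.6]

```text
clock: 19.92
position: [602.3, -250.8, 234.0]
ee_rot: [0.991, -0.13, 0.001, 0.0]
contact_force: [-0.5, -0.1, -0.4]
gripper_width: 51.6
grasp_force: 0.0
```

```bash
python3 - <<'E'
from h import *
for n in('side','top'):
    d=grab(n);C=cloud(d)
    k=(C[...,2]>55)&(C[...,2]<72)&(np.hypot(C[...,0]-638,C[...,1]+310)<45)
    P=np.ascontiguousarray(C[k][:,:2],dtype=np.float32);print(n,len(P),cv2.minEnclosingCircle(P),np.median(C[k][:,2]))
    k=(C[...,2]>60)&(C[...,2]<125)&(np.hypot(C[...,0]-445,C[...,1]+109)<25);print('stem',k.sum(),C[k].mean(0) if k.any() else 0)
s=grab('side');save(s,'v1.png',(240,190,440,340),4)
print(arm.read_state()['position'])
E
```

```text
side 665 ((637.1713256835938, -309.6617736816406), 34.36804962158203) 62.44421970162621
stem 92 [ 443.11723456 -112.84531711   93.06118764]
top 107 ((623.9112548828125, -325.18072509765625), 20.04886245727539) 61.421723504653954
stem 27 [ 445.48772774 -108.26303857  101.53480694]
[ 602.27176895 -251.25104971  232.95233213]
```

View pics/v1.png

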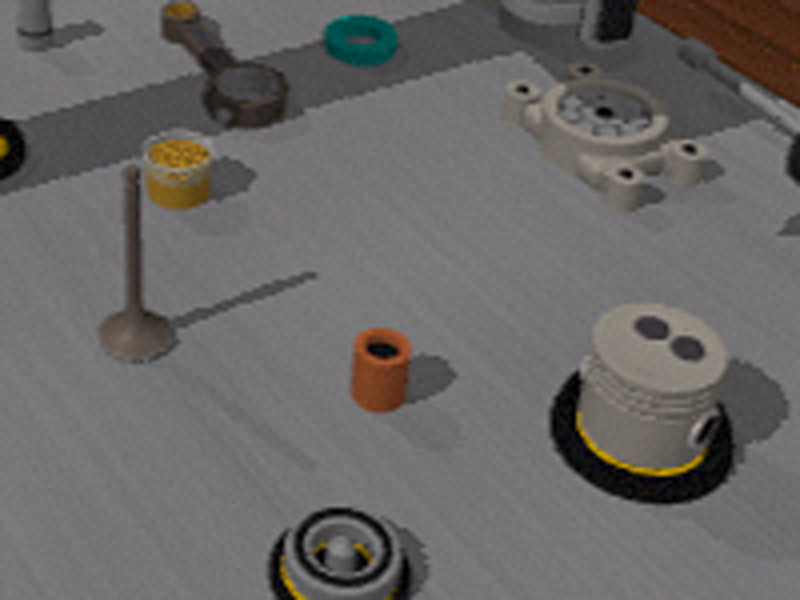

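In the crop, the piston stands crown up in its nest at (650,390), the bearing sits over its post at (342,550), and the valve stem stands at (133,250). Now the valve.

Emit:
servo_tool:
  plan:
    - [-0.0748, 0.0678, 0, 0, 0, 0, 0.6]
    - [-0.0748, 0.0678, 0, 0, 0, 0, 0.6]
    - [-0.0748, 0.0678, 0, 0, 0, 0, 0.6]
    - [-0.0748, 0.0678, 0, 0, 0, 0, 0.6]
    - [-0.0748, 0.0678, 0, 0, 0, 0, 0.6]
    - [-0.0748, 0.0678, 0, 0, 0, 0, 0.6]
    - [-0.0748, 0.0678, 0, 0, 0, 0, 0.6]
    - [0, 0, 0, 0, 0, 0, 0.6]
    - [0, 0, -0.1, 0, 0, 0, 0.6]
    - [0, 0, -0.1, 0, 0, 0, 0.6]
    - [0, 0, -0.05, 0, 0, 0, 0.6]
    - [0, 0, 0, 0, 0, 0, 0.6]
    - [0, 0, 0, 0, 0, 0, 0.6]
    - [0, 0, 0, 0, 0, 0, 0.6]

```text
clock: 21.82
position: [445.7, -108.3, 158.9]
ee_rot: [0.991, -0.131, 0.001, -0.0]
contact_force: [-0.1, 0.2, 0.5]
gripper_width: 51.6
grasp_force: 0.0
```

Emit:
servo_tool:
  plan:
    - [-0.001, -0.002, -0.08, 0, 0, 0, 0.6]
    - [0, 0, -0.1, 0, 0, 0, 0.6]
    - [0, 0, -0.08, 0, 0, 0, 0.6]
    - [0, 0, -0.05, 0, 0, 0, 0.6]
    - [0, 0, -0.02, 0, 0, 0, 0.6]
    - [0, 0, 0, 0, 0, 0, 0.6]
    - [0, 0, 0, 0, 0, 0, 0.5]
    - [0, 0, 0, 0, 0, 0, 0.4]
    - [0, 0, 0, 0, 0, 0, 0.3]
    - [0, 0, 0, 0, 0, 0, 0.2]
    - [0, 0, 0, 0, 0, 0, 0.15]
    - [0, 0, 0, 0, 0, 0, 0.1]
    - [0, 0, 0, 0, 0, 0, 0]
    - [0, 0, 0, 0, 0, 0, 0]
    - [0, 0, 0, 0, 0, 0, 0]
    - [0, 0, 0, 0, 0, 0, 0]

```text
clock: 23.82
position: [444.5, -108.8, 59.1]
ee_rot: [0.991, -0.131, -0.0, 0.0]
contact_force: [0.2, -0.5, -2.1]
gripper_width: 7.5
grasp_force: 58.4
```

Emit:
servo_tool:
  plan:
    - [0, 0, 0.02, 0, 0, 0, 0]
    - [0, 0, 0.05, 0, 0, 0, 0]
    - [0, 0, 0.08, 0, 0, 0, 0]
    - [-0.001, 0.04, 0, 0, 0, 0, 0]
    - [-0.001, 0.08, 0, 0, 0, 0, 0]
    - [-0.001, 0.1, 0, 0, 0, 0, 0]
    - [-0.001, 0.1, 0, 0, 0, 0, 0]
    - [-0.001, 0.1, 0, 0, 0, 0, 0]
    - [-0.001, 0.1, 0, 0, 0, 0, 0]
    - [-0.001, 0.08, 0, 0, 0, 0, 0]
    - [-0.001, 0.06, 0, 0, 0, 0, 0]
    - [-0.001, 0.03, 0, 0, 0, 0, 0]
    - [0, 0, 0, 0, 0, 0, 0]
    - [0, 0, 0, 0, 0, 0, 0]
    - [0, 0, 0, 0, 0, 0, 0]

```text
clock: 25.7
position: [441.8, 97.6, 104.1]
ee_rot: [0.991, -0.131, -0.0, 0.0]
contact_force: [0.5, -0.1, -1.5]
gripper_width: 7.4
grasp_force: 58.5
```

```bash
python3 - <<'E'
from h import *
s=grab('side');save(s,'v2.png',(190,150,290,250),6)
C=cloud(s);
for lo,hi in((35,42),(42,48),(48,58),(58,75)):
    k=(C[...,2]>lo)&(C[...,2]<hi)&(np.hypot(C[...,0]-442,C[...,1]-98)<35)
    if k.sum()>3:print(lo,k.sum(),C[k].mean(0).round(1),[x.round(1) if hasattr(x,'round') else np.round(x,1) for x in cv2.minEnclosingCircle(np.ascontiguousarray(C[k][:,:2],dtype=np.float32))])
print(arm.read_state()['position'],arm.read_state()['gripper_width'])
E
```

```text
42 7 [438.2  83.5  47. ] [array([438.2,  88. ]), np.float64(15.4)]
48 97 [438.8  91.   53.2] [array([441.1,  97.5]), np.float64(21.4)]
58 38 [440.6  94.6  64.9] [array([442.9,  96.5]), np.float64(10.4)]
[441.82993393  97.64457655 104.11874368] 7.256727105045056
```

View pics/v2.png

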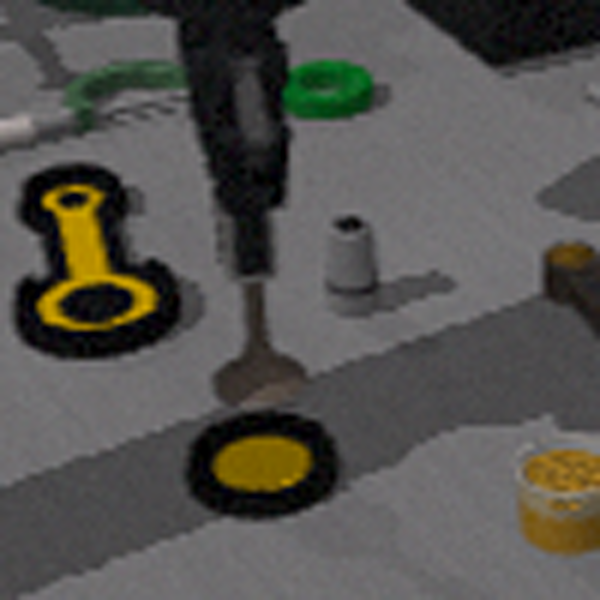

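The valve hangs upright at crop (257,340) over its nest disc (262,465). I lower it.

Emit:
servo_tool:
  plan:
    - [0.001, 0.005, -0.03, 0, 0, 0, 0]
    - [0, 0, -0.04, 0, 0, 0, 0]
    - [0, 0, -0.03, 0, 0, 0, 0]
    - [0, 0, -0.015, 0, 0, 0, 0]
    - [0, 0, 0, 0, 0, 0, 0]
    - [0, 0, 0, 0, 0, 0, 0]
    - [0, 0, 0, 0, 0, 0, 0]

```text
clock: 26.62
position: [442.4, 99.8, 69.9]
ee_rot: [0.991, -0.13, 0.0, -0.0]
contact_force: [0.5, -0.2, -2.1]
gripper_width: 7.3
grasp_force: 58.5
```

Emit:
servo_tool:
  plan:
    - [0, 0, -0.006, 0, 0, 0, 0]
    - [0, 0, -0.004, 0, 0, 0, 0]
    - [0, 0, 0, 0, 0, 0, 0]
    - [0, 0, 0, 0, 0, 0, 0]

```text
clock: 27.12
position: [442.2, 99.7, 66.6]
ee_rot: [0.991, -0.131, 0.0, 0.0]
contact_force: [0.4, -0.2, -1.4]
gripper_width: 7.3
grasp_force: 58.5
```

Emit:
servo_tool:
  plan:
    - [0, 0, -0.004, 0, 0, 0, 0]
    - [0, 0, 0, 0, 0, 0, 0]
    - [0, 0, 0, 0, 0, 0, 0]

```text
clock: 27.5
position: [442.2, 99.7, 65.4]
ee_rot: [0.991, -0.131, 0.0, 0.0]
contact_force: [0.5, 0.4, -2.0]
gripper_width: 7.5
grasp_force: 58.5
```

Emit:
servo_tool:
  plan:
    - [0, 0, -0.003, 0, 0, 0, 0]
    - [0, 0, 0, 0, 0, 0, 0]
    - [0, 0, 0, 0, 0, 0, 0]

```text
clock: 27.88
position: [442.4, 99.7, 64.9]
ee_rot: [0.991, -0.13, 0.0, -0.0]
contact_force: [-1.6, 0.9, 5.6]
gripper_width: 7.4
grasp_force: 58.8
```

Contact with the floor felt (5.6 N). I release, rise, and head for the rod while turning -81°.

Emit:
servo_tool:
  plan:
    - [0, 0, 0, 0, 0, 0, 0.2]
    - [0, 0, 0, 0, 0, 0, 0.4]
    - [0, 0, 0, 0, 0, 0, 0.6]
    - [0, 0, 0, 0, 0, 0, 0.6]
    - [0, 0, 0, 0, 0, 0, 0.6]
    - [0, 0, 0.06, 0, 0, 0, 0.6]
    - [0, 0, 0.12, 0, 0, 0, 0.6]
    - [0, 0, 0.15, 0, 0, 0, 0.6]
    - [0, 0, 0.15, 0, 0, 0, 0.6]
    - [0, 0, 0, 0, 0, 0, 0.6]
    - [0.079, 0.0035, 0, 0, 0, -0.0884, 0.6]
    - [0.079, 0.0035, 0, 0, 0, -0.0884, 0.6]
    - [0.079, 0.0035, 0, 0, 0, -0.0884, 0.6]
    - [0.079, 0.0035, 0, 0, 0, -0.0884, 0.55]
    - [0.079, 0.0035, 0, 0, 0, -0.0884, 0.55]
    - [0.079, 0.0035, 0, 0, 0, -0.0884, 0.55]
    - [0.079, 0.0035, 0, 0, 0, -0.0884, 0.55]
    - [0.079, 0.0035, 0, 0, 0, -0.0884, 0.55]
    - [0, 0, 0, 0, 0, 0, 0.55]
    - [0, 0, 0, 0, 0, 0, 0.55]

```text
clock: 30.38
position: [630.8, 107.9, 207.4]
ee_rot: [-0.67, 0.743, 0.001, -0.001]
contact_force: [-0.6, -0.1, 0.2]
gripper_width: 46.8
grasp_force: 0.0
```

```bash
python3 - <<'E'
from h import *
s=grab('side');C=cloud(s)
for lo,hi in((9,18),(60,110)):
    k=(C[...,2]>lo)&(C[...,2]<hi)&(np.hypot(C[...,0]-442,C[...,1]-99)<24)
    if k.sum()>3:print(lo,k.sum(),C[k].mean(0).round(1),cv2.minEnclosingCircle(np.ascontiguousarray(C[k][:,:2],dtype=np.float32)))
k=(np.hypot(C[...,0]-442,C[...,1]-99)<24);print('top z',np.nanmax(C[k][:,2]))
st=arm.read_state();q=st['ee_rot'];print(st['position'],'close line deg',np.degrees(2*np.arctan2(q[1],q[0]))+90)
E
```

```text
9 95 [440.   92.9  13.8] ((442.3133544921875, 99.15032196044922), 22.756912231445312)
60 60 [441.8  97.8  85.1] ((442.4031066894531, 98.17074584960938), 4.924942493438721)
top z 126.03150962326892
[630.77712747 107.96486583 207.91020435] close line deg 354.0521049058411
```

The valve is home and upright (stem at (442.4,98.2), top at 126 mm). I descend over the rod.

Emit:
servo_tool:
  plan:
    - [0.002, 0, -0.12, 0, 0, 0, 0.55]
    - [0, 0, -0.15, 0, 0, 0, 0.55]
    - [0, 0, -0.15, 0, 0, 0, 0.55]
    - [0, 0, -0.1, 0, 0, 0, 0.55]
    - [0, 0, -0.05, 0, 0, 0, 0.55]
    - [0, 0, 0, 0, 0, 0, 0.55]
    - [0, 0, 0, 0, 0, 0, 0.55]
    - [0, 0, 0, 0, 0, 0, 0.55]

```text
clock: 31.42
position: [633.2, 108.4, 39.2]
ee_rot: [-0.669, 0.743, -0.001, 0.001]
contact_force: [1.1, 0.8, -0.1]
gripper_width: 46.9
grasp_force: 0.0
```

```bash
python3 - <<'E'
from h import *
s=grab('side');save(s,'r1.png',(240,130,340,230),6)
E
```

```text
(no output)
```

View pics/r1.png

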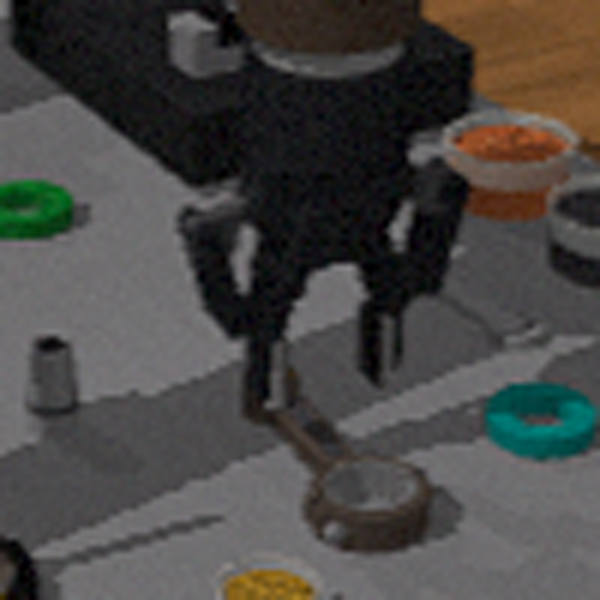

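The fingers at crop (265,390) and (380,350) straddle the beam, which runs from about (290,400) to the big end (370,500). I go down and close.

Emit:
servo_tool:
  plan:
    - [-0.003, 0, -0.04, 0, 0, 0, 0.55]
    - [0, 0, -0.04, 0, 0, 0, 0.55]
    - [0, 0, -0.025, 0, 0, 0, 0.55]
    - [0, 0, -0.015, 0, 0, 0, 0.55]
    - [0, 0, 0, 0, 0, 0, 0.55]
    - [0, 0, 0, 0, 0, 0, 0.55]
    - [0, 0, 0, 0, 0, 0, 0.55]

```text
clock: 32.35
position: [631.7, 108.2, 1.9]
ee_rot: [-0.669, 0.743, -0.0, 0.0]
contact_force: [0.3, -0.2, -0.6]
gripper_width: 46.8
grasp_force: 0.0
```

Emit:
servo_tool:
  plan:
    - [0, 0, 0.002, 0, 0, 0, 0.4]
    - [0, 0, 0, 0, 0, 0, 0.3]
    - [0, 0, 0, 0, 0, 0, 0]
    - [0, 0, 0, 0, 0, 0, 0]
    - [0, 0, 0, 0, 0, 0, 0]
    - [0, 0, 0, 0, 0, 0, 0]
    - [0, 0, 0, 0, 0, 0, 0]

```text
clock: 33.22
position: [631.8, 108.2, 2.6]
ee_rot: [-0.669, 0.743, -0.0, 0.0]
contact_force: [0.0, -0.0, 4.7]
gripper_width: 16.2
grasp_force: 60.6
```

Emit:
servo_tool:
  plan:
    - [0, 0, 0.02, 0, 0, 0, 0]
    - [0, 0, 0.06, 0, 0, 0, 0]
    - [0, 0, 0.12, 0, 0, 0, 0]
    - [0, 0, 0.12, 0, 0, 0, 0]
    - [0, 0, 0.06, 0, 0, 0, 0]
    - [-0.03, 0.032, 0, 0, 0, -0.0143, 0]
    - [-0.064, 0.068, 0, 0, 0, -0.0143, 0]
    - [-0.064, 0.068, 0, 0, 0, -0.0143, 0]
    - [-0.064, 0.068, 0, 0, 0, -0.0143, 0]
    - [-0.064, 0.068, 0, 0, 0, -0.0143, 0]
    - [-0.064, 0.068, 0, 0, 0, 0, 0]
    - [-0.064, 0.068, 0, 0, 0, 0, 0]
    - [-0.064, 0.068, 0, 0, 0, 0, 0]
    - [-0.064, 0.068, 0, 0, 0, 0, 0]
    - [-0.064, 0.068, 0, 0, 0, 0, 0]
    - [-0.034, 0.036, 0, 0, 0, 0, 0]
    - [0, 0, 0, 0, 0, 0, 0]
    - [0, 0, 0, 0, 0, 0, 0]
    - [0, 0, 0, 0, 0, 0, 0]

```text
clock: 35.6
position: [439.9, 311.4, 116.0]
ee_rot: [-0.614, 0.79, -0.0, -0.0]
contact_force: [-0.9, -0.5, -4.7]
gripper_width: 16.6
grasp_force: 59.5
```

Emit:
servo_tool:
  plan:
    - [0, 0, -0.08, 0, 0, 0, 0]
    - [0, 0, -0.1, 0, 0, 0, 0]
    - [0, 0, -0.06, 0, 0, 0, 0]
    - [0, 0, 0, 0, 0, 0, 0]
    - [0, 0, 0, 0, 0, 0, 0]
    - [0, 0, 0, 0, 0, 0, 0]

```text
clock: 36.35
position: [440.1, 312.6, 45.2]
ee_rot: [-0.614, 0.789, 0.0, 0.001]
contact_force: [0.2, 0.5, -4.0]
gripper_width: 16.5
grasp_force: 59.4
```

```bash
python3 - <<'E'
from h import *
for n in('side','top'):
    d=grab(n);C=cloud(d)
    k=(C[...,2]>50)&(C[...,2]<70)&(abs(C[...,0]-440)<60)&(abs(C[...,1]-310)<100)
    P=C[k]
    for nm,P2 in(('big',P[P[:,1]<284]),('small',P[P[:,1]>352])):
        if len(P2)>5: print(n,nm,len(P2),cv2.minEnclosingCircle(np.ascontiguousarray(P2[:,:2],dtype=np.float32)),np.median(P2[:,2]).round(1))
    save(d,'r2%s.png'%n,(150,130,270,230) if n=='side' else (140,230,260,310),6)
print(arm.read_state()['position'])
E
```

```text
side big 208 ((425.560791015625, 258.0943298339844), 31.474735260009766) 59.6
side small 31 ((454.3888244628906, 369.8567810058594), 17.559476852416992) 63.4
top big 220 ((426.4046936035156, 257.7898864746094), 31.814245223999023) 61.7
[439.8518562  312.47771007  44.99169065]
```

View pics/r2side.png

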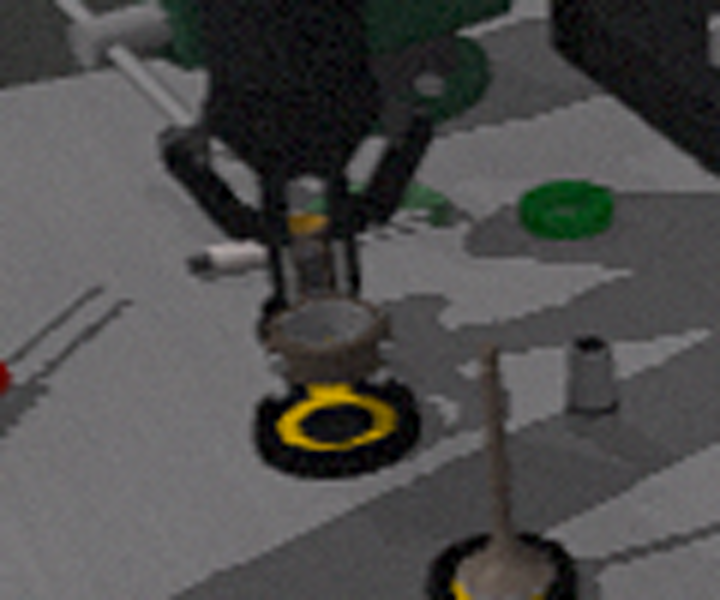

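```bash
python3 - <<'E'
from h import *
for n in('top','side'):
    d=grab(n);C=cloud(d)
    m=((C[...,2]>48)&(abs(C[...,0]-440)<60)&(abs(C[...,1]-300)<110)).astype(np.uint8)
    cs,h=cv2.findContours(m,cv2.RETR_CCOMP,cv2.CHAIN_APPROX_NONE)
    for c,q in zip(cs,h[0]):
        if q[3]>=0 and len(c)>8:
            P=np.array([ray(d,*k,62.4)[:2] for k in c[:,0]],np.float32);print(n,len(c),'hole',cv2.minEnclosingCircle(P))
    k=m.astype(bool)&(C[...,2]<72);P=C[k]
    u=np.array([.2455,.969]);a=(P[:,:2]-[439.4,310])@u;b=(P[:,:2]-[439.4,310])@[-.969,.2455]
    B=a<-25
    print('along pct',np.percentile(a,[.5,2,98,99.5]).round(1),'big lateral',np.percentile(b[B],[2,50,98]).round(1),'big a med',np.median(a[B&(a<-20)]).round(1))
E
```

```text
top 44 hole ((427.634521484375, 261.4806823730469), 21.497705459594727)
along pct [-76.  -74.9  -7.3  -3.3] big lateral [-28.9   1.   28.2] big a med -53.3
side 14 hole ((425.6861877441406, 251.42922973632812), 10.672481536865234)
side 23 hole ((468.19000244140625, 402.2125549316406), 28.349252700805664)
side 27 hole ((445.36712646484375, 451.2794189453125), 53.72220993041992)
side 28 hole ((513.0548706054688, 434.45574951171875), 54.56107711791992)
along pct [-78.1 -76.5  70.   73.3] big lateral [-26.4   2.1  29.1] big a med -63.9
```

View pics/r2top.png

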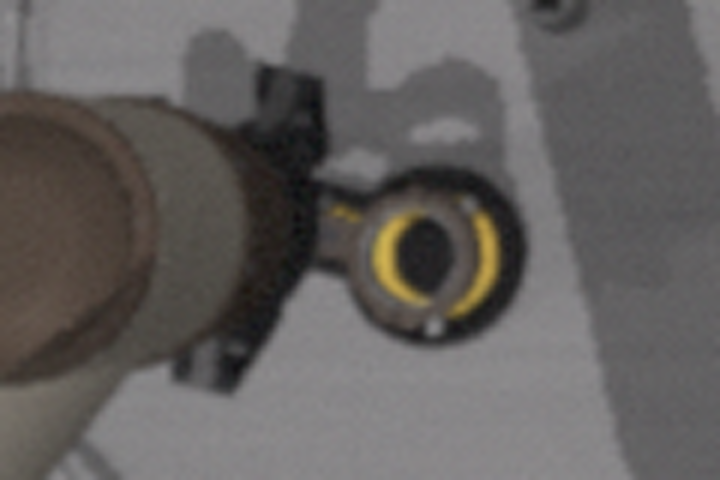

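The top view puts the rod's big bore at (427.6,261.5) and the nest's at (428.1,262.4), so they agree within 1 mm. I lower it.

Emit:
servo_tool:
  plan:
    - [0.001, 0.002, -0.03, 0, 0, 0, 0]
    - [0, 0, -0.04, 0, 0, 0, 0]
    - [0, 0, -0.025, 0, 0, 0, 0]
    - [0, 0, -0.015, 0, 0, 0, 0]
    - [0, 0, 0, 0, 0, 0, 0]
    - [0, 0, 0, 0, 0, 0, 0]
    - [0, 0, 0, 0, 0, 0, 0]

```text
clock: 37.42
position: [440.0, 312.9, 11.5]
ee_rot: [-0.614, 0.789, 0.0, 0.0]
contact_force: [0.7, 0.1, -3.6]
gripper_width: 16.6
grasp_force: 59.5
```

Emit:
servo_tool:
  plan:
    - [0, 0, -0.005, 0, 0, 0, 0]
    - [0, 0, -0.004, 0, 0, 0, 0]
    - [0, 0, 0, 0, 0, 0, 0]
    - [0, 0, 0, 0, 0, 0, 0]

```text
clock: 37.92
position: [439.8, 312.7, 8.6]
ee_rot: [-0.614, 0.789, 0.0, 0.0]
contact_force: [-0.9, -0.1, -2.8]
gripper_width: 16.2
grasp_force: 59.7
```

Emit:
servo_tool:
  plan:
    - [0, 0, -0.003, 0, 0, 0, 0]
    - [0, 0, 0, 0, 0, 0, 0]
    - [0, 0, 0, 0, 0, 0, 0]

```text
clock: 38.3
position: [439.8, 312.8, 8.5]
ee_rot: [-0.614, 0.789, -0.0, 0.0]
contact_force: [-2.1, -0.8, 4.8]
gripper_width: 16.8
grasp_force: 60.7
```

Seated. I open, rise and move clear of the nests.

Emit:
servo_tool:
  plan:
    - [0, 0, 0, 0, 0, 0, 0.3]
    - [0, 0, 0, 0, 0, 0, 0.5]
    - [0, 0, 0, 0, 0, 0, 0.5]
    - [0, 0, 0, 0, 0, 0, 0.5]
    - [0, 0, 0.04, 0, 0, 0, 0.5]
    - [0, 0, 0.08, 0, 0, 0, 0.5]
    - [0, 0, 0.15, 0, 0, 0, 0.5]
    - [0, 0, 0.2, 0, 0, 0, 0.5]
    - [0, 0, 0.2, 0, 0, 0, 0.5]
    - [0, 0, 0.15, 0, 0, 0, 0.5]
    - [-0.1, 0.15, 0, 0, 0, 0, 0.5]
    - [-0.1, 0.2, 0, 0, 0, 0, 0.5]
    - [-0.1, 0.2, 0, 0, 0, 0, 0.5]
    - [-0.1, 0.2, 0, 0, 0, 0, 0.5]
    - [-0.1, 0.2, 0, 0, 0, 0, 0.5]
    - [-0.1, 0.15, 0, 0, 0, 0, 0.5]
    - [0, 0, 0, 0, 0, 0, 0.5]
    - [0, 0, 0, 0, 0, 0, 0.5]

```text
clock: 40.55
position: [267.9, 625.8, 253.8]
ee_rot: [-0.614, 0.789, -0.0, -0.0]
contact_force: [-0.5, -1.2, 0.0]
gripper_width: 42.5
grasp_force: 0.0
```

```bash
python3 m.py | grep -E 'tub|mic'
python3 - <<'E'
from h import *
s=grab('side');t=grab('top');save(t,'f.png',(110,170,470,310),2.2)
def bl(nm,x,y,R,lo,hi,C):
    k=(C[...,2]>lo)&(C[...,2]<hi)&(np.hypot(C[...,0]-x,C[...,1]-y)<R);P=C[k]
    if len(P)>4:
        (a,b),r=cv2.minEnclosingCircle(np.ascontiguousarray(P[:,:2],dtype=np.float32));print(nm,len(P),np.round((a,b,r),1),'z',np.median(P[:,2]).round(1))
for n,C in(('top',cloud(t)),('side',cloud(s))):
    print(n);bl('piston',638,-310,50,55,70,C);bl('bearing',448.4,-305,32,15,23,C);bl('valvetip',442,99,20,100,130,C);bl('valvehead',442,99,23,9,16,C)
    bl('rod',439.4,310,100,19,35,C);bl('big',427.5,263,32,19,35,C);bl('small',454.5,369.5,18,19,35,C)
print(arm.read_state()['position'])
E
```

```text
tub top 209 mean [538.2  -2.4] circ [537.5  -2.6  22.5] rect [538.   -1.5] [41.1 42.8] 2.0 z [23.3 26.7 31.8]
tub side 197 mean [536.   -3.6] circ [536.7  -2.9  23.5] rect [536.2  -3.3] [45.4 40.5] 60.4 z [22.4 28.4 33.3]
mic top 422 mean [500.8 468. ] circ [491.5 460.6  74.3] rect [491.3 475.6] [147.9  52. ] 0.3 z [ 8.5 13.9 17.8]
mic side 227 mean [499.  465.1] circ [489.9 456.2  74.3] rect [489.6 474. ] [148.3  54. ] 0.5 z [ 7.1 13.6 18. ]
top
piston 493 [ 638.9 -309.2   33.5] z 61.2
bearing 240 [ 450.  -304.3   28. ] z 18.8
valvetip 11 [444.1 100.7   4.3] z 124.3
valvehead 121 [441.6 100.   22.4] z 13.0
rod 455 [440.1 309.7  75.9] z 24.5
big 216 [426.8 263.5  31. ] z 25.6
small 79 [453.7 368.3  16.4] z 25.3
side
piston 668 [ 635.8 -309.    34.5] z 62.4
bearing 457 [ 447.5 -304.6   28.4] z 19.8
valvetip 32 [441.9  98.4   4.7] z 115.8
valvehead 77 [442.3  98.   21.9] z 13.1
rod 269 [436.9 309.3  76.3] z 25.3
big 164 [427.1 262.1  31.2] z 25.8
small 45 [453.  368.3  15.7] z 26.3
[268.92237433 625.25196116 254.3416674 ]
```

View pics/f.png

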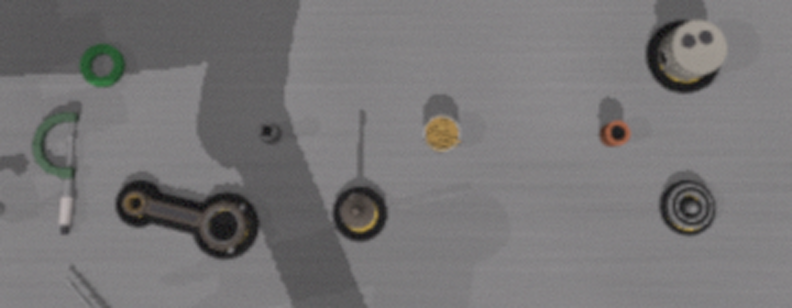

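The final view shows all four parts home: rod at (180,215), valve at (360,212), piston at (688,52) and bearing at (688,207). Heights match (62, 19, 124 and 26 mm), and the tub and micrometer haven't moved. I hand in.

```bash
python3 -c "
from bench import arm
print(arm.job_done())"
```

```text
the job is handed in; nothing more can be done
None
```

I handed in the job at about 41 s with the piston, bearing, valve and connecting rod each measured as seated within about 3 mm of its own nest's centre, and the tub and micrometer unmoved; the hand-in returned no verdict.

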